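# Return four reagent bottles to the stands that fit them

## Task

Put the four loose bottles back in their round grey stands: each into the stand made for its size, from the smallest bottle in the smallest stand up to the largest bottle in the largest stand. Set every bottle down upright on the floor of its stand; do not drop a bottle or tip one over on the way.

Things in the scene. Friction and masses are not known exactly. Their poses are not given: they have to be found in the camera images.
- vial: The smallest of the four loose bottles: a brown glass vial with a white cap as wide as the vial, 22 mm in diameter, 55 mm tall; straight body up to 35 mm, cap from 39 to 55 mm. Round, stands upright on the worktop; origin at the centre of its underside, z up along its axis.
- bottle_s: The second smallest of the four loose bottles: a squat white bottle, 36 mm in diameter, 70 mm tall, with a green screw cap 25 mm wide; straight body up to 43 mm, above it a sloping shoulder, cap from 60 to 70 mm. Round, stands upright on the worktop; origin at the centre of its underside, z up along its axis.
- bottle_m: The second largest of the four loose bottles: a white bottle with a white screw cap 34 mm wide, 52 mm in diameter, 115 mm tall; straight body up to 71 mm, above it a sloping shoulder, cap from 99 to 115 mm. Round, stands upright on the worktop; origin at the centre of its underside, z up along its axis.
- bottle_l: The largest of the four loose bottles: a white bottle with a blue screw cap 34 mm wide, 68 mm in diameter, 150 mm tall; straight body up to 93 mm, above it a sloping shoulder, cap from 129 to 150 mm, firm and best taken there by a gripper with short fingers. Round, stands upright on the worktop; origin at the centre of its underside, z up along its axis.
- stand_xs: The smallest of the four fixed bottle stands: a low round grey cup, open at the top, with a dark floor, bore 34 mm, 44 mm outside, 50 mm over its flared rim (the flare leads in about 3 mm per side). Rim 16 mm high, inner floor 5 mm above the worktop. Origin at the centre of its underside, z up.
- stand_s: The second smallest of the four fixed bottle stands: a low round grey cup, open at the top, with a dark floor, bore 48 mm, 58 mm outside, 64 mm over its flared rim (the flare leads in about 3 mm per side). Rim 16 mm high, inner floor 5 mm above the worktop. Origin at the centre of its underside, z up.
- stand_m: The second largest of the four fixed bottle stands: a low round grey cup, open at the top, with a dark floor, bore 64 mm, 74 mm outside, 80 mm over its flared rim (the flare leads in about 3 mm per side). Rim 16 mm high, inner floor 5 mm above the worktop. Origin at the centre of its underside, z up.
- stand_l: The largest of the four fixed bottle stands: a low round grey cup, open at the top, with a dark floor, bore 80 mm, 90 mm outside, 96 mm over its flared rim (the flare leads in about 3 mm per side). Rim 16 mm high, inner floor 5 mm above the worktop. Origin at the centre of its underside, z up.
Not all that is in view belongs to the job. What is shaped like the bottle_s but blue is not meant. What is shaped like the bottle_m but red is not meant.

How it is judged:
By the outcome, as a careful person would: the job done as asked, in the order asked, and still so for the second after the job is handed in, with the robot touching nothing.
It also fails if it takes over 109 s, if anything falls off the work surface, if the arm or the gripper's body presses on something with over 40 N, if the wrist force passes 120 N, or if a joint passes its speed limit or range.

## Robot

A 6-joint arm with a two-finger parallel gripper is mounted at the origin on a cart in front of the work surface, level with it; the furniture and walls round the work are solid. World frame = base frame: x ahead of the robot, y to its left, z up, the work surface at z = 0. Lengths are in m, angles in rad, forces in N, time in s.
With the tool pointing down it reaches from about 0.3 to 0.85 m from the base axis. Payload 4.2 kg.
Tool frame: the origin (TCP) lies at the very end of the fingers, on their centre line; the grasp point (between the pads) lies 19 mm behind it; z points along the fingers, y is the line along which they close (so a half turn about z gives the same grasp; the last joint's range is limited). The gripper opens to 91 mm and grips with 3 to 60 N. Pads are 32 mm wide; open, the fingers measure 118 mm over their backs; the gripper's body (76 mm by 178 mm) begins 60 mm behind the grasp point.
Start: joints at [-1.316, 0.32, 1.565, -0, 1.257, -0.02], TCP at [0.156, -0.553, 0.214] pointing down, gripper open.
Joint ranges: [-3.11, 3.11], [-0.84, 2.01], [0.21, 2.61], [-1.34, 4.49], [0.05, 2.63], [-2.56, 2.56]. Speed limits (rad/s): [2.57, 2.57, 3.14, 3.14, 3.14, 3.14].

## Interface

Orientations are given as a unit quaternion [w, x, y, z].
In Python, from rig import move_to, move_straight, move_joints, command_gripper, dwell, inverse_kinematics, observe, grab_frame, camera_info, IKError, finish_job gives the robot as it stands. Calls block until the motion is done:
- move_to(position, orientation): joint-space move of the TCP to a pose.
- move_straight(position, vel=0.15, orientation=None): straight line of the TCP; orientation=None keeps the orientation; vel is the mean speed in m/s.
- move_joints(angles): joint-space move.
- command_gripper(opening, strength=None): opening from 0.0 (shut) to 1.0 (fully open); strength is the grip in N (None keeps the last); returns when the fingers have stopped.
- dwell(seconds).
- inverse_kinematics(position, orientation): joint angles nearest the present ones, or None.
- observe(): the state.
- grab_frame(name): name is "scene" or "top"; returns the picture (480x640x3 uint8, red, green, blue); there is no depth.
- camera_info(name): a dict with "camera_matrix" (3x3 intrinsics, pixels), "pose" (4x4, takes a point from camera to world coordinates). Camera axes: x right, y up, looking along -z (the intrinsics and any distortion apply to the point x, -y, -z); pixel columns grow to the right and rows downward; lengths in m; the calibration is good to about 2 mm. A picture is of the moment at which its call begins. camera_info takes no time and is no camera call.
A pose or a line that the arm cannot do raises IKError and nothing moves.
- finish_job(): hands the job in; it is judged then, once.
The state is a dict: "t": time; "q": joint angles; "qd": joint speeds; "joint_torque": joint torques, N m; "tcp_pos": TCP position; "orientation": TCP orientation; "wrist_force": force on the tool from outside, world axes, zero at the start; "moment": the same for the moment, N m; "opening": opening from 0.0 (shut) to 1.0 (fully open); "grasp_force": force on a finger pad.
Only numpy, scipy, OpenCV 4.12 (cv2) and the standard library are available. Lean on these libraries where they do the work, as an engineer would, in place of code of your own. Each camera call takes 0.05 s, during which the arm holds its last target. There are 200 camera calls.

## Working session

There is one attempt and no reset: what is moved stays moved. The work goes in short steps, each a Python script; the robot and the scene stay as the last script left them, time stands still between calls to the robot, and variables do not carry over. Pictures are saved under pics/ and viewed, at most 14 in all, crops included, and the job is handed in when it is done.

```bash
mkdir -p pics; ls
python3 - <<'E'
from rig import *
import cv2
for n in("scene","top"):
    cv2.imwrite(f"pics/{n}0.png",grab_frame(n)[:,:,::-1]); print(n,camera_info(n))
o=observe();print(o['t'],o['tcp_pos'],o['orientation'],o['opening'])
E
```

```text
pics
scene {'camera_matrix': array([[578.02861655,   0.        , 328.30313022],
       [  0.        , 578.02861655, 240.8636003 ],
       [  0.        ,   0.        ,   1.        ]]), 'pose': array([[-0.82215393,  0.34159486, -0.45538541,  0.08040383],
       [-0.56891347, -0.52115733,  0.6361859 ,  0.62469106],
       [-0.02000961,  0.78211763,  0.62280946,  0.68089882],
       [ 0.        ,  0.        ,  0.        ,  1.        ]])}
top {'camera_matrix': array([[474.12674894,   0.        , 315.68176557],
       [  0.        , 474.12674894, 239.193291  ],
       [  0.        ,   0.        ,   1.        ]]), 'pose': array([[-0.00532409,  0.98662571, -0.16291517,  0.38303829],
       [-0.99974304, -0.00884148, -0.02087288, -0.03644962],
       [-0.02203413,  0.16276218,  0.98641927,  0.96506107],
       [ 0.        ,  0.        ,  0.        ,  1.        ]])}
0.1 [ 0.1559101  -0.55299225  0.21322484] [-7.81008711e-04  9.90575876e-01  1.36962813e-01 -1.05093790e-04] 1.0019166833557849
```

View pics/scene0.png

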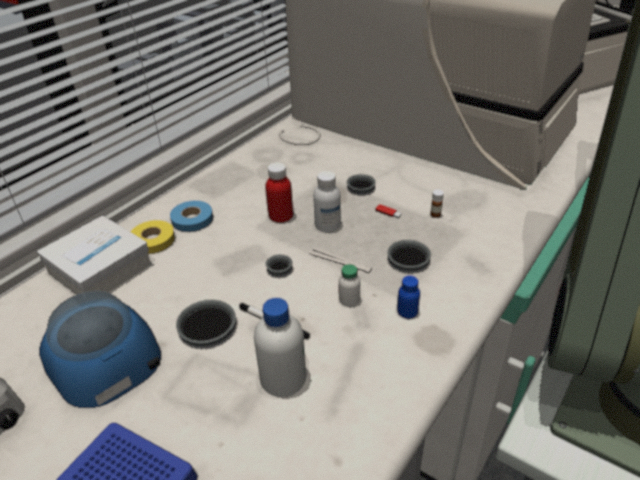

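View pics/top0.png

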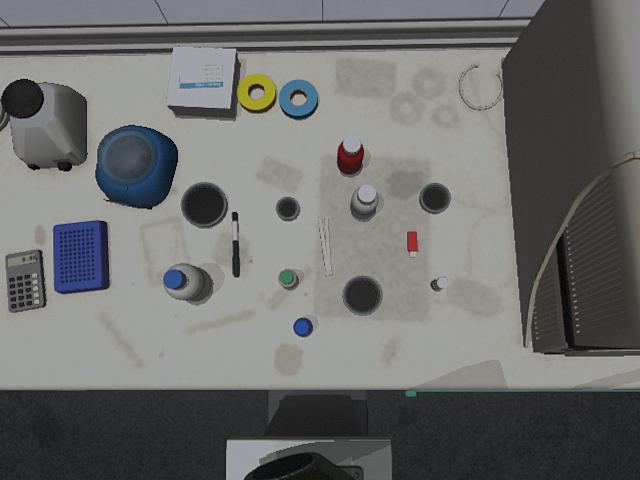

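The scene picture shows, by pixel: vial (437,204), green-cap bottle_s (349,285), bottle_m (327,203), bottle_l (281,350). The stands are xs (279,264), s (361,184), m (409,255) and l (207,322).

Possible mix-ups, with top-view pixels:
- **bottle_s** (288,278) against the blue decoy (303,327).
- **bottle_m** (364,200) against the red decoy (350,155).
- **vial** (439,284) against the red-white stick (412,243).
- **bottle_l** (183,282) against the white box and tapes, which are clearly different.

I choose by description and check in enlarged crops.

Run:
```python
import cv2
def crop(src,x,y,w,h,s,dst):
    c=cv2.resize(cv2.imread(src)[y:y+h,x:x+w],None,fx=s,fy=s,interpolation=cv2.INTER_CUBIC)
    for i in range(0,w,20):
        cv2.line(c,(int(i*s),0),(int(i*s),6),(0,0,255),1);cv2.putText(c,str(x+i),(int(i*s),16),0,.35,(0,0,255),1)
    for i in range(0,h,20):
        cv2.line(c,(0,int(i*s)),(6,int(i*s)),(0,0,255),1);cv2.putText(c,str(y+i),(8,int(i*s)+4),0,.35,(0,0,255),1)
    cv2.imwrite(dst,c)
crop("pics/top0.png",150,130,310,220,2.58,"pics/topc.png")
crop("pics/scene0.png",170,150,290,250,2.4,"pics/scenec.png")
```

```text
(no output)
```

View pics/topc.png

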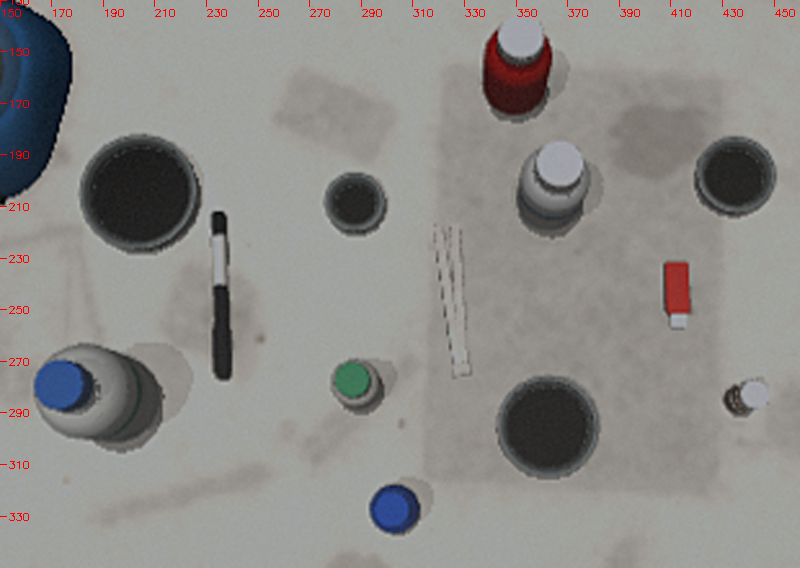

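View pics/scenec.png

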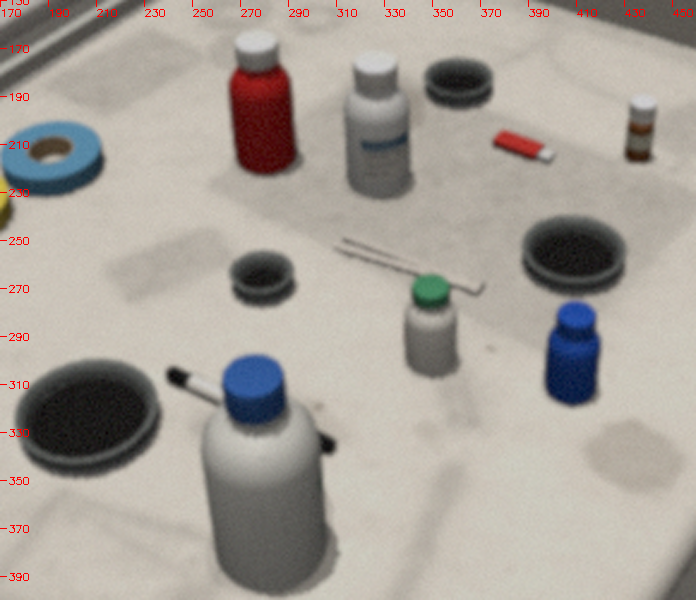

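The close crops confirm the choice: green cap on a white body for bottle_s, white cap on a white body for bottle_m, a brown vial with a white cap, and a blue-capped large bottle. I read the rim and cap-top centres off both crops and triangulate them.

```bash
cat > geo.py <<'E'
import numpy as np
from rig import camera_info
from scipy.spatial.transform import Rotation as R
def ray(cam,u,v):
    c=camera_info(cam);K=c["camera_matrix"];P=c["pose"]
    d=np.linalg.inv(K)@[u,v,1]; d=P[:3,:3]@(d*[1,-1,-1]); return P[:3,3],d/np.linalg.norm(d)
def tri(a,b):
    A=[];y=[]
    for cam,p in (("top",a),("scene",b)):
        o,d=ray(cam,*p);M=np.eye(3)-np.outer(d,d);A.append(M);y.append(M@o)
    A=np.vstack(A);y=np.hstack(y);x=np.linalg.lstsq(A,y,rcond=None)[0];return x,np.linalg.norm(A@x-y)
def onplane(p,z,cam="top"):
    o,d=ray(cam,*p);return o+d*(z-o[2])/d[2]
E
python3 - <<'E'
from geo import *
np.set_printoptions(precision=4,suppress=True)
t=lambda x,y:(150+x/2.58,130+y/2.58); s=lambda x,y:(170+x/2.4,150+y/2.4)
for n,a,b,z in [("stand_xs",(355.5,203),(262.5,271),.016),("stand_s",(735,176),(459,79),.016),("stand_m",(548,427),(574,249),.016),("stand_l",(140,193),(88,411),.016),
("vial",(754,394),(642,104),.055),("bottle_s",(351,378),(431,287),.07),("bottle_m",(559,163),(376,66),.115),("bottle_l",(62,385),(254,377),.15)]:
    x,r=tri(t(*a),s(*b)); print(n,x,"res %.4f"%r, onplane(t(*a),z)[:2],onplane(s(*b),z,"scene")[:2])
E
```

```text
stand_xs [0.6052 0.0412 0.0126] res 0.0010 [0.6038 0.0406] [0.6033 0.0444]
stand_s [ 0.6246 -0.2621  0.0099] res 0.0006 [ 0.6226 -0.2609] [ 0.62   -0.2539]
stand_m [ 0.4263 -0.1087  0.0114] res 0.0008 [ 0.4256 -0.1086] [ 0.4245 -0.1034]
stand_l [0.6156 0.2151 0.0102] res 0.0006 [0.6138 0.2134] [0.6114 0.2188]
vial [ 0.4482 -0.259   0.0494] res 0.0011 [ 0.4471 -0.258 ] [ 0.4457 -0.2508]
bottle_s [0.4597 0.039  0.0661] res 0.0007 [0.4598 0.0389] [0.4568 0.0425]
bottle_m [ 0.6099 -0.1139  0.1074] res 0.0010 [ 0.6085 -0.1129] [ 0.6022 -0.1042]
bottle_l [0.4505 0.2283 0.1445] res 0.0007 [0.4497 0.2263] [0.4472 0.2326]
```

Both views agree apart from a common height bias of about 5 mm from calibration. I now go to a hover over the vial, taking the line clear of the cabinet first, and check the tool against it.

```bash
cat > helpers.py <<'E'
import cv2, numpy as np
from rig import *
Q=[0,1,0,0]
def go(x,y,z,v=.25): move_straight([x,y,z],vel=v,orientation=Q)
def snap(cam,n,x,y,w,h,s):
    c=cv2.resize(grab_frame(cam)[y:y+h,x:x+w,::-1],None,fx=s,fy=s,interpolation=cv2.INTER_CUBIC)
    for i in range(0,w,10):
        cv2.line(c,(int(i*s),0),(int(i*s),5),(0,0,255),1)
        if i%20==0: cv2.putText(c,str(x+i),(int(i*s),16),0,.35,(0,0,255),1)
    for i in range(0,h,10):
        cv2.line(c,(0,int(i*s)),(5,int(i*s)),(0,0,255),1)
        if i%20==0: cv2.putText(c,str(y+i),(8,int(i*s)+4),0,.35,(0,0,255),1)
    return c
def st(tag=""):
    o=observe();print(tag,"t%.1f"%o['t'],np.round(o['tcp_pos'],4),"op%.3f"%o['opening'],"g%.1f"%o['grasp_force'],"F",np.round(o['wrist_force'],1))
E
python3 - <<'E'
from helpers import *
print(inverse_kinematics([.447,-.257,.2],Q),inverse_kinematics([.6138,.215,.2],Q))
go(.27,-.22,.24,.3); st()
go(.447,-.257,.2,.3)
go(.447,-.257,.075,.15); st()
a=snap("top","",370,220,130,110,3); b=snap("scene","",380,130,130,110,3)
cv2.imwrite("pics/hov.png",np.hstack([a,b]))
E
```

```text
[-5.44097594e-01  2.36213192e-01  1.71969165e+00 -4.44089210e-16
  1.18568781e+00  1.02669873e+00] [ 3.19238253e-01  4.47391498e-01  1.40019011e+00 -4.44089210e-16
  1.29401104e+00  1.89003458e+00]
 t1.4 [ 0.2698 -0.2203  0.2399] op1.000 g0.0 F [-0.3  0.2 -0.4]
 t3.2 [ 0.4474 -0.2574  0.0761] op1.001 g0.0 F [-0.2 -0.2  0. ]
```

View pics/hov.png

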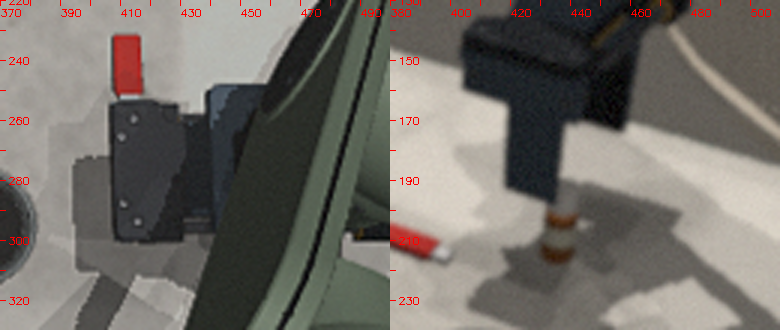

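Over the vial, the near (+y) finger's outer bottom edge runs from (418.3,192.3) to (436,197.7) in the scene view. I compare that with its projection to get the scene camera's bias.

Run:
```python
from geo import *
def proj(p,cam="scene"):
    c=camera_info(cam);P=c["pose"];q=P[:3,:3].T@(np.array(p)-P[:3,3])*[1,-1,-1];u=c["camera_matrix"]@q;return u[:2]/u[2]
for dx in(-.016,.016):
    for w in (.0455,.059): print(dx,w,proj([.4474+dx,-.2574+w,.0761]))
```

```text
-0.016 0.0455 [436.19024199 196.04320864]
-0.016 0.059 [432.87669595 199.51615591]
0.016 0.0455 [420.7011977  190.81358888]
0.016 0.059 [417.30880195 194.1976542 ]
```

Run:
```python
from helpers import *
go(.447,-.257,.024,.1); st("down")
command_gripper(0.40,8); a=snap("scene","",380,130,130,110,3)
for o in (.34,.31,.29,.275): command_gripper(o,8); st("pre")
command_gripper(0.0,12); st("grip")
b=snap("scene","",380,130,130,110,3)
cv2.imwrite("pics/grip.png",np.hstack([a,b]))
```

```text
down t3.9 [ 0.4474 -0.2572  0.0243] op0.999 g0.0 F [-0.2 -0.3  0.7]
pre t5.2 [ 0.447 -0.257  0.024] op0.339 g0.0 F [-0.1  0.3  0.2]
pre t5.5 [ 0.447 -0.257  0.024] op0.308 g0.0 F [-0.2 -0.4  0.1]
pre t5.8 [ 0.447 -0.257  0.024] op0.288 g0.0 F [ 0.3 -0.3  1. ]
pre t6.0 [ 0.447 -0.257  0.024] op0.272 g0.0 F [-0.7  0.4 -0.3]
grip t6.2 [ 0.447 -0.257  0.024] op0.234 g12.0 F [ 0.1  0.  -0.3]
```

View pics/grip.png

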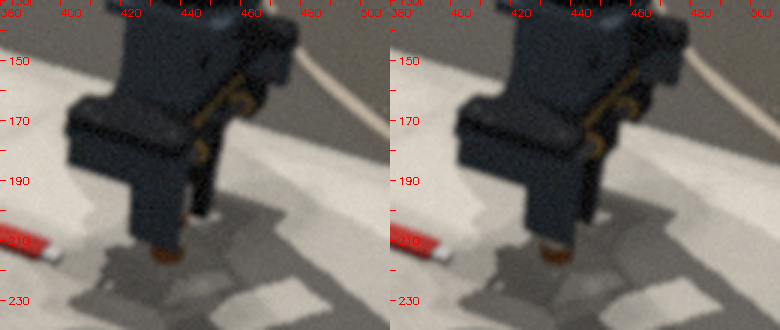

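The vial is gripped at 21.3 mm (12 N) and was not pushed: its base stays at about (435,215) through the closing. So the top-view positions hold. Now I lift it and hover over stand_xs.

Run:
```python
from helpers import *
go(.447,-.257,.17,.2); go(.6038,.041,.17,.25); go(.6038,.041,.055,.15); st()
a=snap("top","",230,150,130,110,3); b=snap("scene","",220,190,130,110,3)
cv2.imwrite("pics/hxs.png",np.hstack([a,b]))
```

```text
t9.6 [0.6046 0.0408 0.0559] op0.236 g12.0 F [-0.2  0.7  0. ]
```

View pics/hxs.png

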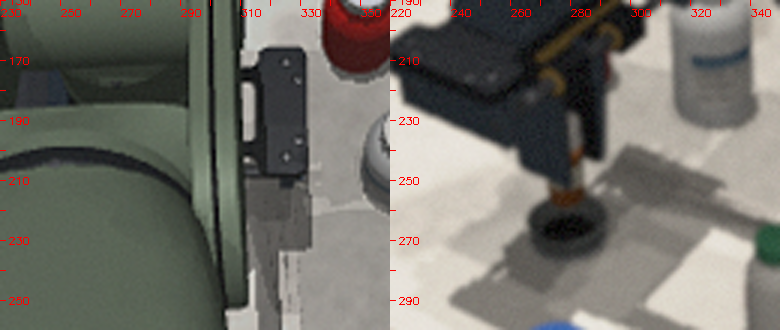

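The vial's base sits at (278,257) in the scene view, and dropping it 15 mm lands on the stand's rim centre at (279,263). It is centred within about 2 mm, so I lower it and release.

Run:
```python
from helpers import *
go(.6038,.041,.0298,.06); st("low"); go(.6038,.041,.0292,.03); st("floor")
command_gripper(.30); dwell(.1); command_gripper(.6); st("rel")
go(.6038,.041,.10,.15); go(.6038,.041,.16,.3)
# bottle_s
go(.459,.0395,.16,.3); command_gripper(.9); go(.459,.0395,.025,.15)
cv2.imwrite("pics/s0.png",np.hstack([snap("scene","",220,190,130,110,3),snap("scene","",290,210,130,110,3)]))
command_gripper(.5,10); st("pre"); command_gripper(0,15); st("grip")
```

```text
low t10.2 [0.6035 0.041  0.0291] op0.234 g12.0 F [ 0.7 -0.6  0.2]
floor t10.5 [0.6037 0.041  0.0291] op0.236 g12.0 F [-0.2 -0.5  0.1]
rel t11.5 [0.6038 0.041  0.0292] op0.598 g0.0 F [ 0.1  0.9 -0.3]
pre t15.6 [0.459  0.0395 0.025 ] op0.497 g0.0 F [ 0.1  0.6 -0.2]
grip t15.9 [0.459  0.0395 0.025 ] op0.380 g15.0 F [ 0.3 -0.9  0.4]
```

View pics/s0.png

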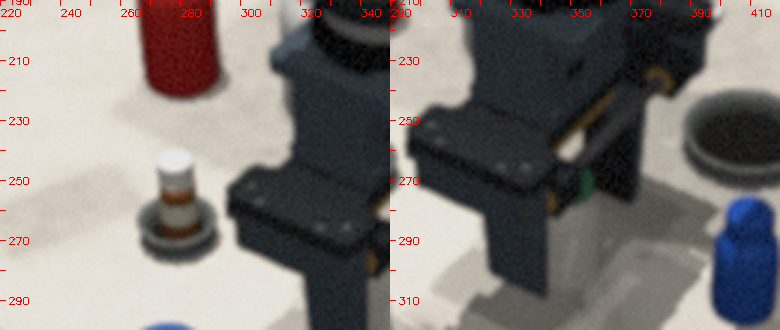

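The vial stands upright and centred in stand_xs at (277,247). bottle_s is gripped at about 35 mm, so I place it and then take bottle_m.

Run:
```python
from helpers import *
X,Y=.6222,-.260
go(.459,.0395,.17,.2); go(X,Y,.17,.25); go(X,Y,.05,.15); go(X,Y,.0308,.05); st("low"); go(X,Y,.0300,.02); st("floor")
command_gripper(.46); dwell(.1); command_gripper(.75); go(X,Y,.10,.15); go(X,Y,.21,.3)
go(.6075,-.112,.21,.25); command_gripper(1.0); 
a=snap("scene","",300,110,130,110,3)
go(.6075,-.112,.05,.15); st("down")
b=snap("scene","",270,110,130,110,3)
command_gripper(.66,10); st("pre"); command_gripper(0,25); st("grip")
cv2.imwrite("pics/m0.png",np.hstack([a,b]))
```

```text
low t19.8 [ 0.622  -0.2599  0.0304] op0.378 g15.0 F [-0.5 -0.2 -0.2]
floor t20.0 [ 0.6222 -0.26    0.0299] op0.382 g15.0 F [ 0.1 -0.3 -0.7]
down t24.8 [ 0.6083 -0.1121  0.051 ] op0.998 g0.0 F [0.6 0.1 0.5]
pre t25.5 [ 0.6075 -0.112   0.05  ] op0.661 g0.0 F [0.4 0.6 0.4]
grip t25.8 [ 0.6075 -0.1122  0.05  ] op0.557 g25.0 F [-0.  -0.8  0. ]
```

View pics/m0.png

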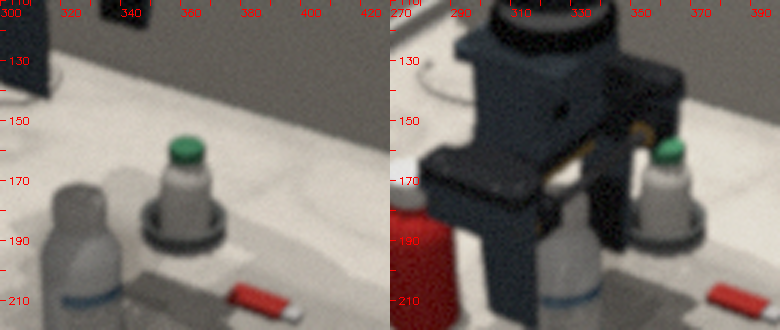

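bottle_s is upright in stand_s at (361,170). bottle_m is gripped at about 51 mm, so I place it and then hover over bottle_l.

Run:
```python
from helpers import *
X,Y=.4254,-.1076
go(.6075,-.112,.15,.2); go(X,Y,.15,.25); go(X,Y,.08,.15); go(X,Y,.0558,.05); st("low"); go(X,Y,.0550,.02); st("floor")
command_gripper(.64); dwell(.1); command_gripper(1.0); go(X,Y,.13,.15); go(X,Y,.24,.3)
go(.4493,.2275,.24,.25); command_gripper(.7); go(.4493,.2275,.165,.15);st()
a=snap("scene","",340,170,130,110,3)
b=snap("scene","",215,210,130,110,3)
cv2.imwrite("pics/l0.png",np.hstack([a,b]))
```

```text
low t28.5 [ 0.4254 -0.1076  0.0557] op0.562 g25.0 F [ 0.1  0.2 -1.5]
floor t28.8 [ 0.4254 -0.1076  0.0551] op0.558 g25.0 F [ 0.1 -0.3 -1.7]
 t33.8 [0.4498 0.2278 0.1656] op0.699 g0.0 F [ 0.4  0.2 -0.1]
```

View pics/l0.png

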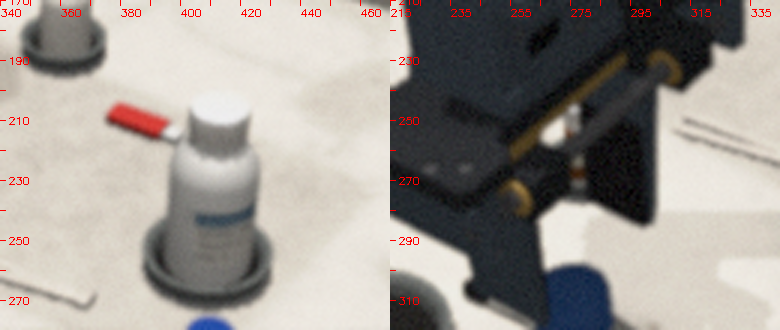

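bottle_m is upright in stand_m at (410,215). The bottle_l cap at (277,305) lies between the fingers, so I take it by the cap.

Run:
```python
from helpers import *
go(.4493,.2275,.128,.08); st("down"); command_gripper(.45,10); st("pre"); command_gripper(0,45); st("grip")
go(.4493,.2275,.185,.12); st("lift"); X,Y=.6134,.2145
go(X,Y,.185,.15); go(X,Y,.160,.1); st("hover")
a=snap("scene","",150,250,130,110,3); b=snap("top","",150,150,130,110,3)
cv2.imwrite("pics/l1.png",np.hstack([a,b]))
```

```text
down t34.5 [0.4496 0.2276 0.1282] op0.698 g0.0 F [ 0.3  0.1 -0.3]
pre t35.1 [0.4493 0.2275 0.1281] op0.454 g0.0 F [ 0.6 -0.8 -0.5]
grip t35.4 [0.4494 0.2278 0.1281] op0.358 g45.0 F [-0.9  1.5 -0.2]
lift t36.0 [0.4486 0.2271 0.1841] op0.364 g45.0 F [ 0.4  0.  -4.5]
hover t37.6 [0.6128 0.2145 0.1599] op0.359 g45.0 F [-0.1 -0.1 -2.5]
```

View pics/l1.png

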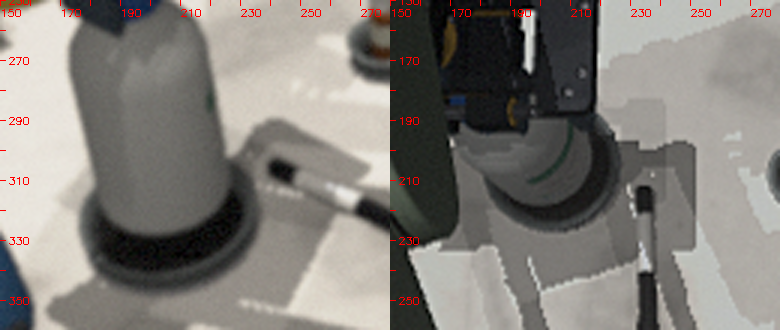

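bottle_l hangs upright, with its base at about (205,314) in the scene view. That projects to within about 3 mm of the stand_l rim centre (207,321), so I lower and release it.

Run:
```python
from helpers import *
X,Y=.6134,.2140
go(X,Y,.137,.06); st("near"); 
for z in (.1345,.1335,.1328):
    go(X,Y,z,.02); st("z%.4f"%z)
    if observe()['wrist_force'][2]>3: break
command_gripper(.42); dwell(.1); command_gripper(.7); st("rel")
go(X,Y,.17,.12); go(X,Y,.30,.3); go(.40,.10,.32,.3)
cv2.imwrite("pics/end.png",grab_frame("scene")[150:400,170:460,::-1].repeat(2,0).repeat(2,1)); st()
```

```text
near t38.3 [0.6133 0.2139 0.1365] op0.359 g45.0 F [ 0.4 -0.6 -3.6]
z0.1345 t38.5 [0.6134 0.214  0.1346] op0.356 g45.0 F [-0.1  0.5 -3.7]
z0.1335 t38.8 [0.6134 0.214  0.1335] op0.356 g45.0 F [ 0.1  0.4 -3.1]
z0.1328 t39.0 [0.6136 0.2141 0.1331] op0.356 g45.0 F [ 0.8  0.4 -2.3]
rel t40.0 [0.6134 0.214  0.1328] op0.697 g0.0 F [ 0.7  0.1 -0.4]
 t42.1 [0.4012 0.1005 0.3192] op0.700 g0.0 F [ 0.2 -0.6  0.5]
```

View pics/end.png

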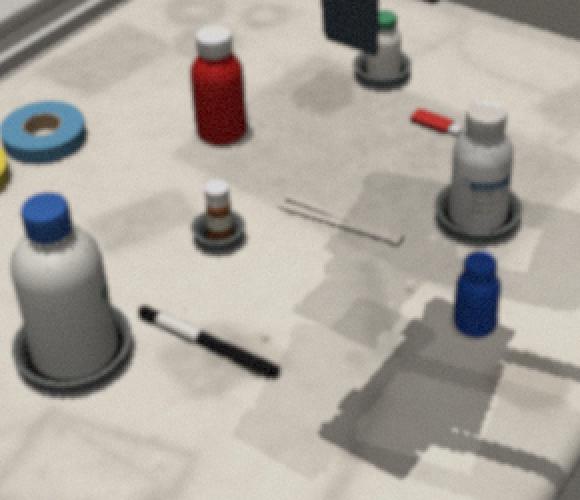

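All four bottles stand upright in their own stands and the decoys have not moved. In crop pixels they are the vial (217,210), bottle_s (384,50), bottle_m (481,170) and bottle_l (68,290).

```bash
python3 -c "
from rig import *
print(finish_job())"
```

```text
the job is handed in; nothing more can be done
None
```

All four bottles are upright in their matching stands, placed smallest to largest in about 42 s, and the job is handed in.

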